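# Slide a specimen carrier through a gap and under the bench magnifier

### The job

Slide the blue specimen carrier, with its little jar standing on it, along the bench: through the gap between the black organiser and the steel dish, then in under the bench magnifier until it is centred beneath the lens, sticking out equally at both ends. Keep the carrier flat on the bench (push it, do not lift it), do not touch the jar, and leave everything else standing where it is.

Things in the scene. Friction and masses are not known exactly. Their poses are not given: they have to be found in the camera images.
- carrier: flat solid blue block, 90 (its x) x 110 (its y) x 24 tall, about 0.35 kg, slides loose on the bench; too wide to grip. Origin: centre of its underside. Starts with its long (y) axis within 0.35 rad of world y, left or right of the gap. A white fence 4 tall, 44 square, in the middle of its top holds the jar
- specimen_jar: amber jar with white cap, 33 wide, 24 tall, 40 g, standing loose inside the fence on the carrier (base 30 wide, 3 play each way), its top 48 above the bench. Origin: centre of its underside. Not to be touched
- bridge: bench magnifier, fixed: green bridge, clear lens on top, two side walls: a straight tunnel along its own y, open both ends; 108 wide (x), 58 high, 90 long (y); outside 128 x 90 x 66 tall. Yaw within 0.15 rad of 0. Stands across the gap from the carrier; enter at the end nearer the gap. Centred, the carrier sticks out 10 at each end. Origin: centre of its footprint
- lens (a point): centre of the underside of the magnifier's lens, 58 above the bench, straight above the bridge's origin
- organiser: black open compartment tray, fixed, 120 (its x) x 80 (its y) x 45 tall: the robot-side bank of the gap. Yaw within 0.06 rad. Origin: centre of its underside
- steel_dish: open steel instrument dish, fixed, 110 (its x) x 80 (its y) x 35 tall: the far bank of the gap, parallel to the organiser. The gap, 120 to 132 wide and 80 long (along y), lies between the organiser's far face and this dish's near face. Origin: centre of its underside
- pill_pot: amber screw-cap pot, 44 wide, 55 tall; loose bystander, to be left alone. Origin: centre of its underside
- tape_roll: white tape roll lying flat, 70 wide, 22 tall; loose bystander, to be left alone. Origin: centre of its underside
- gauze_cup: steel cup, 60 wide, 50 tall; loose bystander, to be left alone. Origin: centre of its underside
- loupe_case: grey case, 50 x 90 x 30 tall; loose bystander, to be left alone. Origin: centre of its underside
- rinse_bottle: white plastic bottle with blue cap, 60 wide, 160 tall; loose bystander, to be left alone. Origin: centre of its underside
- brown_bottle: amber bottle with white cap, 56 wide, 130 tall; loose bystander, to be left alone. Origin: centre of its underside
- probe: spatula about 160 long, lying on the bench; loose bystander, to be left alone. Origin: centre of its underside
Things that resemble listed ones, but are neither listed nor needed, are in the scene too. What is shaped like the organiser but red is not meant. There is more than one size of the carrier; the job needs the larger.

How it is judged:
By the outcome, as a careful person would: the job done as asked, in the order asked, and still so for the second after the job is handed in, with the robot touching nothing.
It also fails if it takes over 67 s, if anything falls off the work surface, if the arm or the gripper's body presses on something with over 40 N, if the wrist force passes 120 N, or if a joint passes its speed limit or range.

### The arm

A 6-joint arm with a two-finger parallel gripper is mounted at the origin on the work surface. World frame = base frame: x ahead of the robot, y to its left, z up, the work surface at z = 0. Lengths are in m, angles in rad, forces in N, time in s.
With the tool pointing down it reaches from about 0.3 to 0.775 m from the base axis. Payload 14.6 kg.
Tool frame: the origin (TCP) lies at the very end of the fingers, on their centre line; the grasp point (between the pads) lies 19 mm behind it; z points along the fingers, y is the line along which they close (so a half turn about z gives the same grasp; the last joint's range is limited). The gripper opens to 94 mm and grips with 3 to 60 N. Pads are 16 mm wide; open, the fingers measure 119 mm over their backs; the gripper's body (75 mm by 177 mm) begins 78 mm behind the grasp point.
Start: joints at [-0.067, 0.3, 1.521, -0, 1.321, -0.067], TCP at [0.55, -0, 0.205] pointing down, gripper open.
Joint ranges: [-3.03, 3.03], [-0.79, 2.21], [0.23, 2.52], [-1.04, 4.18], [0, 3.07], [-2.55, 2.55]. Speed limits (rad/s): [2.22, 2.22, 2.57, 3.14, 3.14, 3.14].

### API

Orientations are given as [roll, pitch, yaw] about the fixed x, y, z axes, in that order (R = Rz(yaw) Ry(pitch) Rx(roll)).
In Python, from station import ctrl gives the robot as it stands. The module is installed in compiled form; this text tells all that it offers.
- The arm moves only by the tool step_arm, never from a script. Its argument "deltas" is a list of rows, each an object with "dp": the shift along the tool's x, y, z scaled (see below), a list of three; "twist": the turn about the tool's z scaled (see below). In form: [{"dp": [tx, ty, tz], "twist": twist}, ...]. A call has 1 to 12 rows; each row shifts and turns the commanded pose from where the row before left it, along the tool's axes as they then stand; what a row does not reach is not made up. The controller multiplies each number of a shift by 0.04 m and each number of a turn by 4 degrees. A row lasts 1/10 s, in which the tool goes at most 50 mm and 8.59 degrees, less where a joint would pass 70% of its speed; a pose out of reach is approached as far as the arm can. A call with a number of a shift or a turn outside -1 to 1 is refused whole. A call with a gripper value outside its range is refused whole. "gripper" is the opening, from -1 (shut) to 1 (fully open), set as the call begins (left out, the last holds). The fingers move at their own pace and stop on an object; "squeeze" is the grip in N (left out, the last holds). Time passes only in rows, so rows that do not move let the fingers close. It gives the time, the measured TCP pose, the force, the opening and the grip force at its end, in the units of the state.
- ctrl.get_obs(): the state, without advancing time (a new reading comes with each control period).
- ctrl.camera(name): name is "scene" or "side" or "wrist"; returns (picture, depth): 400x640x3 uint8, red, green, blue; 400x640 float32, m along the optical axis (not along the pixel's ray), 0 where there is no reading.
- ctrl.get_calibration(name): a dict with "fx", "fy", "cx", "cy" (pixels), "distortion" ([k1, k2, p1, p2, k3] as OpenCV has them; the pictures are not rectified), "world_to_cam" (4x4, takes a point from world to camera coordinates); the wrist camera has in their place "hand_eye" (4x4, takes a point from camera to tool coordinates, whose origin is the TCP and whose axes are the flange's). Camera axes: x right, y down, z forward; pixel columns grow to the right and rows downward; lengths in m; the calibration is good to about 2 mm. A picture is of the moment at which its call begins: read the wrist's pose just before it. get_calibration takes no time and is no camera call.
- ctrl.hand_in(): hands the job in; it is judged then, once.
Trained networks look in the newest picture that a camera, given by its name, has taken for a name from the list of things; names that differ only in an ending like _2 or _b are one class to them, and where a whole thing is asked for, a point or a joint stands for the part that bears it (a point fixed in the world has none). Each returns a list of dicts, best first, with "conf" (0 to 1); they miss things now and then, are a little off and sometimes report something else, mostly with a low value. They report only what shows in the picture. A call takes as long as a camera call. They do not tell look-alikes from the thing itself.
- ctrl.spot_in(camera, label): "rect" ([left, top, right, bottom] as shares, 0 to 1, of the picture: columns of its width, rows of its height, round what is visible of it).
- ctrl.cut_out(camera, label): "pixels" (400x640 bool, what is visible of it) and "rect" ([left, top, right, bottom] as shares, 0 to 1, of the picture: columns of its width, rows of its height, round what is visible of it).
The state is a dict: "time_s": time; "qpos": joint angles; "joint_vel": joint speeds; "tau": joint torques, N m; "ee_pos": TCP position; "eef_rot": TCP orientation; "force": force on the tool from outside, world axes, zero at the start; "moment": the same for the moment, N m; "grip_width": finger opening in m; "grip_force": force on a finger pad.
Only numpy, scipy, OpenCV 4.12 (cv2) and the standard library are available. Lean on these libraries where they do the work, as an engineer would, in place of code of your own. Each camera call takes 0.05 s, during which the arm holds its last target. There are 200 camera calls.

## Working session

There is one attempt and no reset: what is moved stays moved. The work goes in short steps, Python scripts to look and compute and a tool call to move; the robot and the scene stay as the last step left them, time stands still between calls to the robot, and variables do not carry over. Pictures are saved under pics/ and viewed, at most 12 in all, crops included, and the job is handed in when it is done.

Besides the shell and the picture viewer there is one more tool, called as name(argument=value, ...), one argument or row to a line, values as JSON. step_arm: Moves the arm, as the interface text tells. Its arguments: {"type":"object","properties":{"deltas":{"type":"array"},"gripper":{"type":"number"},"squeeze":{"type":"number"}},"required":["deltas"]}

```bash
mkdir -p pics; cat > h.py <<'E'
import numpy as np, cv2
from station import ctrl
def cloud(name,d,cal):
    K=np.array([[cal['fx'],0,cal['cx']],[0,cal['fy'],cal['cy']],[0,0,1.]])
    v,u=np.mgrid[0:400,0:640]
    p=cv2.undistortPoints(np.stack([u.ravel(),v.ravel()],1).astype(np.float64)[:,None],K,np.array(cal['distortion'],float)).reshape(400,640,2)
    P=np.dstack([p[...,0]*d,p[...,1]*d,d])
    T=np.linalg.inv(np.array(cal['world_to_cam']))
    return P@T[:3,:3].T+T[:3,3]
E
python3 - <<'E'
from h import *
print(ctrl.get_obs())
ims=[]
for n in ['scene','side']:
    im,d=ctrl.camera(n); cal=ctrl.get_calibration(n)
    np.savez(n+'.npz',im=im,d=d,P=cloud(n,d,cal)); cv2.imwrite(f'pics/{n}0.png',im[...,::-1])
    print(n,np.round(np.linalg.inv(cal['world_to_cam']),2).tolist())
    P=cloud(n,d,cal)
    for l in ['carrier','bridge','organiser','steel_dish','specimen_jar','pill_pot','tape_roll','gauze_cup','loupe_case','rinse_bottle','brown_bottle','probe']:
        for r in ctrl.cut_out(n,l)[:3]:
            q=P[r['pixels']&(d>0)]
            if len(q): print(l,round(r['conf'],2),np.round(np.array(r['rect'])*[640,400,640,400]).astype(int),np.round(np.percentile(q,5,axis=0),3),np.round(np.percentile(q,95,axis=0),3))
E
```

```text
{'time_s': 0.0, 'qpos': array([-6.66059524e-02,  3.00497498e-01,  1.52159122e+00, -2.09689349e-05,
        1.32065916e+00, -6.65996141e-02]), 'joint_vel': array([ 0.00055011,  0.00015462, -0.00113053, -0.00067474,  0.00082369,
       -0.00097211]), 'tau': array([-1.53750298e-03, -5.31805658e+01, -3.52735734e+01,  7.07558286e-02,
        2.43994006e-02, -4.79655944e-05]), 'ee_pos': array([5.49742793e-01, 5.43912970e-06, 2.04867549e-01]), 'eef_rot': array([-3.14043863e+00, -5.66158855e-05,  1.57079516e+00]), 'force': array([ 0.11938301,  0.39994018, -0.6992921 ]), 'moment': array([-0.00506189, -0.03755343,  0.02325371]), 'grip_force': 0.0, 'grip_width': 0.09405264324865267}
scene [[-0.04, 0.59, -0.81, 1.34], [1.0, 0.03, -0.02, 0.03], [0.01, -0.81, -0.59, 0.68], [0.0, 0.0, 0.0, 1.0]]
carrier 0.96 [184 201 234 227] [ 0.475 -0.367  0.004] [ 0.555 -0.262  0.026]
carrier 0.89 [219 154 249 175] [ 0.177 -0.346 -0.002] [ 0.265 -0.262  0.018]
bridge 0.9 [407 196 445 237] [0.452 0.263 0.008] [0.574 0.343 0.066]
organiser 0.86 [302 179 331 214] [ 0.352 -0.039 -0.   ] [0.472 0.036 0.044]
organiser
[... 1775 characters left out ...]
369 0.228 0.022]
gauze_cup 0.64 [417 193 437 217] [ 0.726 -0.224  0.006] [ 0.779 -0.174  0.049]
loupe_case 0.76 [331 161 355 179] [ 0.742  0.119 -0.001] [0.793 0.204 0.03 ]
rinse_bottle 0.78 [226 124 242 167] [0.514 0.475 0.006] [0.563 0.516 0.148]
brown_bottle 0.66 [479 243 509 303] [ 0.523 -0.536  0.009] [ 0.551 -0.492  0.126]
brown_bottle 0.6 [400 248 418 263] [ 0.484 -0.334  0.023] [ 0.512 -0.304  0.047]
brown_bottle 0.48 [236 157 280 192] [0.441 0.258 0.007] [0.563 0.343 0.065]
probe 0.97 [411 302 458 361] [ 0.327 -0.545 -0.001] [ 0.417 -0.418  0.018]
probe 0.52 [223 199 249 217] [0.312 0.168 0.   ] [0.375 0.234 0.022]
probe 0.41 [225 124 243 166] [0.514 0.475 0.006] [0.558 0.51  0.147]
```

```bash
python3 - <<'E'
from h import *
o=ctrl.get_obs()
im,d=ctrl.camera('wrist'); print(ctrl.get_calibration('wrist'))
s=np.load('scene.npz')['im'][150:310,110:530]
a=cv2.resize(s,(800,305),interpolation=cv2.INTER_CUBIC); b=cv2.resize(im,(470,294))
c=np.zeros((600,800,3),np.uint8); c[:305]=a; c[305:599,:470]=b
cv2.imwrite('pics/a.png',c[...,::-1])
E
```

```text
{'fx': 299.465683273092, 'fy': 299.465683273092, 'cx': 313.45391454661893, 'cy': 202.55084292614552, 'distortion': array([-0.03084279,  0.        ,  0.        ,  0.        ,  0.        ]), 'hand_eye': array([[-2.92189278e-06, -9.68825822e-01, -2.47742863e-01,
         7.04874831e-02],
       [ 9.99999956e-01,  7.04346994e-05, -2.87236723e-04,
         8.53394053e-04],
       [ 2.95732049e-04, -2.47742853e-01,  9.68825780e-01,
        -1.78694637e-01],
       [ 0.00000000e+00,  0.00000000e+00,  0.00000000e+00,
         1.00000000e+00]])}
```

View pics/a.png

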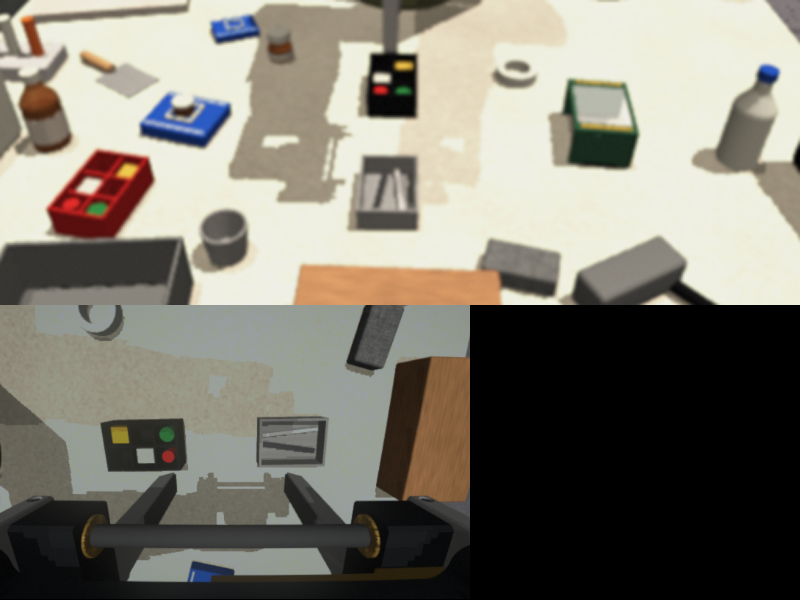

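step_arm(
  deltas=[
    {"dp": [1,-0.25,-0.25]},
    {"dp": [1,-0.25,-0.25]},
    {"dp": [1,-0.25,-0.25]},
    {"dp": [0.5,0,-0.25]},
    {"dp": [0,0,0]},
    {"dp": [0,0,0]},
    {"dp": [0,0,0]},
  ],
  gripper=0.2,
)

```text
invalid input at $.deltas[0]: expected keys dp, twist
```

```bash
cat >> h.py <<'E'
from scipy.spatial.transform import Rotation as Rn
def wrist():
    o=ctrl.get_obs(); im,d=ctrl.camera('wrist'); cal=dict(ctrl.get_calibration('wrist'))
    T=np.eye(4); T[:3,:3]=Rn.from_euler('xyz',o['eef_rot']).as_matrix(); T[:3,3]=o['ee_pos']
    cal['world_to_cam']=np.linalg.inv(T@cal['hand_eye'])
    return o,im,d,cloud('wrist',d,cal)
def rect(P,m,zlo,zhi):
    q=P[m&(P[...,2]>zlo)&(P[...,2]<zhi)][:,:2]
    if len(q)<30: return None
    r=cv2.minAreaRect((q*1000).astype(np.float32)); return np.round(r[0],1),np.round(r[1],1),round(r[2],2),len(q)
E
python3 - <<'E'
from h import *
o,im,d,P=wrist(); print(o['ee_pos'],o['eef_rot'],o['grip_width'])
cv2.imwrite('pics/w1.png',im[...,::-1]); np.savez('w1.npz',im=im,d=d,P=P)
b=P[d>0]; print('bench z',np.median(b[abs(b[:,2])<.01][:,2]))
for l,z in [('organiser',.035),('steel_dish',.026),('bridge',.055)]:
    for r in ctrl.cut_out('wrist',l)[:2]:
        m=r['pixels']&(d>0); q=P[m]
        print(l,round(r['conf'],2),np.round(np.array(r['rect'])*[640,400,640,400]).astype(int),rect(P,m,z,.1),np.percentile(q[:,2],95).round(4))
E
```

```text
[5.49976241e-01 1.20618875e-05 2.05429606e-01] [-3.14152830e+00 -2.88159427e-05  1.57077794e+00] 0.09363798997585708
bench z -0.00047994813818269533
organiser 0.67 [136 152 253 224] (array([408.8,  -4.8]), array([120.8,  81. ]), 0.87, 2964) 0.0447
steel_dish 0.77 [349 150 451 222] (array([652.4,  -0.7]), array([110.2,  80.9]), 0.99, 1447) 0.0347
steel_dish 0.69 [259 351 321 378] None 0.0244
```

View pics/w1.png

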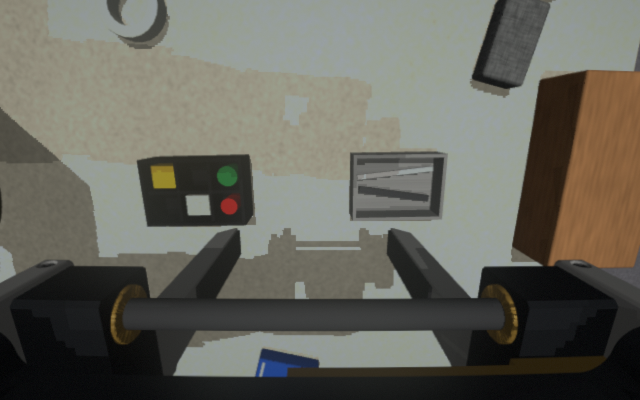

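step_arm(
  deltas=[
    {"dp": [1,-0.25,-0.25],"twist": 0},
    {"dp": [1,-0.25,-0.25],"twist": 0},
    {"dp": [1,-0.25,-0.25],"twist": 0},
    {"dp": [0.5,0,-0.25],"twist": 0},
    {"dp": [0,0,0],"twist": 0},
    {"dp": [0,0,0],"twist": 0},
    {"dp": [0,0,0],"twist": 0},
  ],
  gripper=0.2,
)

```text
time_s: 2.25
ee_pos: [0.52, 0.139, 0.2448]
eef_rot: [-3.141, 0.0, 1.57]
force: [0.2, -1.1, 1.2]
grip_width: 0.0564
grip_force: 0.0
```

```bash
cat > m.py <<'E'
from h import *
import sys
def go(labels,fn=None):
    o,im,d,P=wrist(); print(o['time_s'],o['ee_pos'].round(4),o['eef_rot'].round(4),round(o['grip_width'],4),o['force'].round(1))
    if fn: cv2.imwrite(f'pics/{fn}.png',im[...,::-1]); np.savez(fn+'.npz',im=im,d=d,P=P)
    Z={'organiser':(.035,.06),'steel_dish':(.026,.05),'bridge':(.055,.08),'carrier':(.018,.03)}
    for l in labels:
        for r in ctrl.cut_out('wrist',l)[:2]:
            m=r['pixels']&(d>0)
            print(l,round(r['conf'],2),np.round(np.array(r['rect'])*[640,400,640,400]).astype(int),rect(P,m,*Z[l]))
if __name__=='__main__': go(sys.argv[2:],sys.argv[1])
E
python3 m.py w2 organiser steel_dish bridge
```

```text
2.25 [0.52   0.139  0.2448] [-3.1407e+00  3.0000e-04  1.5698e+00] 0.0564 [ 0.2 -1.1  1.2]
organiser 0.86 [189 243 283 295] (array([408.7,   1.1]), array([120.6,  69. ]), 1.12, 798)
steel_dish 0.91 [363 242 445 300] (array([645.9,  15.8]), array([127.9,  53.6]), 24.2, 381)
bridge 0.76 [243   0 361  90] (array([506.1, 302.6]), array([ 85.1, 128.4]), 86.45, 9297)
```

step_arm(
  deltas=[
    {"dp": [-1,0,0],"twist": 0},
    {"dp": [-1,0,0],"twist": 0},
    {"dp": [-1,0,0],"twist": 0},
    {"dp": [-1,0,0],"twist": 0},
    {"dp": [-1,0,0],"twist": 0},
    {"dp": [-1,0,0],"twist": 0},
    {"dp": [-1,0,0],"twist": 0},
    {"dp": [-1,0,0],"twist": 0},
    {"dp": [-1,0,0],"twist": 0},
    {"dp": [-1,0,0],"twist": 0},
    {"dp": [-1,0,0],"twist": 0},
    {"dp": [-1,0,0],"twist": 0},
  ],
)

```text
time_s: 3.65
ee_pos: [0.5194, -0.3421, 0.2453]
eef_rot: [-3.142, -0.0, 1.57]
force: [0.7, -0.3, 0.5]
grip_width: 0.056
grip_force: 0.0
```

step_arm(
  deltas=[
    {"dp": [-1,0,0],"twist": 0},
    {"dp": [-1,0,0],"twist": 0},
    {"dp": [-0.5,0,0],"twist": 0},
    {"dp": [0,0,0],"twist": 0},
    {"dp": [0,0,0],"twist": 0},
    {"dp": [0,0,0],"twist": 0},
  ],
)

```text
time_s: 4.25
ee_pos: [0.5201, -0.4391, 0.2456]
eef_rot: [3.142, -0.0, 1.571]
force: [-0.8, 0.4, -0.0]
grip_width: 0.0566
grip_force: 0.0
```

```bash
python3 m.py w3 carrier
```

```text
4.25 [ 0.5201 -0.4391  0.2456] [ 3.1415e+00 -1.0000e-04  1.5715e+00] 0.0566 [-0.8  0.4 -0. ]
carrier 0.7 [ 52  39 129 119] (array([ 224.8, -306.7]), array([63.3, 77.2]), 25.13, 672)
carrier 0.57 [257  33 345 138] (array([ 501.9, -318.6]), array([109.9,  90.7]), 76.35, 5741)
```

View pics/w3.png

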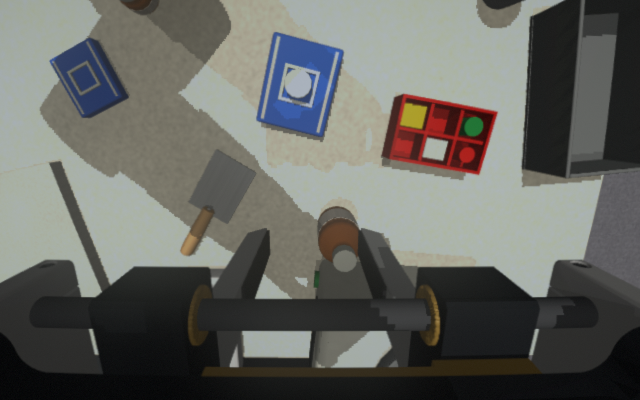

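View pics/w2.png

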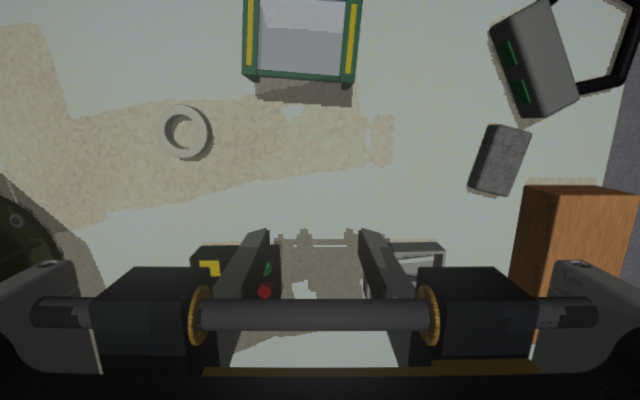

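step_arm(
  deltas=[
    {"dp": [0.57,-0.455,0],"twist": 0},
    {"dp": [0.57,-0.455,0],"twist": 0},
    {"dp": [0,0,0],"twist": 1},
    {"dp": [0,0,0],"twist": 1},
    {"dp": [0,0,0.5],"twist": 1},
    {"dp": [0,0,1],"twist": 0.41},
    {"dp": [0,0,1],"twist": 0},
    {"dp": [0,0,1],"twist": 0},
    {"dp": [0,0,0.9],"twist": 0},
    {"dp": [0,0,0],"twist": 0},
    {"dp": [0,0,0],"twist": 0},
    {"dp": [0,0,0],"twist": 0},
  ],
)

```text
time_s: 5.55
ee_pos: [0.4846, -0.395, 0.0721]
eef_rot: [3.138, 0.002, 1.333]
force: [0.7, -0.3, 0.8]
grip_width: 0.0564
grip_force: 0.0
```

```bash
python3 m.py w4 carrier
```

```text
5.55 [ 0.4846 -0.395   0.0721] [3.1384e+00 1.7000e-03 1.3331e+00] 0.0564 [ 0.7 -0.3  0.8]
carrier 0.97 [252  32 376 188] (array([ 502. , -318.5]), array([109.7,  90.9]), 76.41, 16479)
carrier 0.93 [  1 140  56 246] (array([ 249.5, -328.8]), array([64.9, 29.8]), 60.9, 158)
```

View pics/w4.png

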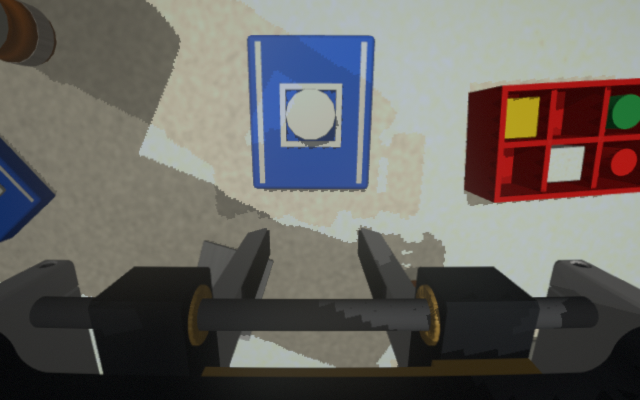

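step_arm(
  deltas=[
    {"dp": [0,0,0.8],"twist": 0},
    {"dp": [0,0,0.5],"twist": 0},
    {"dp": [0,0,0.2],"twist": 0},
    {"dp": [0,0,0.15],"twist": 0},
    {"dp": [0,0,0],"twist": 0},
    {"dp": [0,0,0],"twist": 0},
  ],
)

```text
time_s: 6.25
ee_pos: [0.484, -0.3948, 0.0046]
eef_rot: [3.14, 0.001, 1.333]
force: [-0.4, -0.6, 0.5]
grip_width: 0.0563
grip_force: 0.0
```

```bash
cat > plan.py <<'E'
from h import *
from scipy.optimize import least_squares
import sys
# carrier state x y (mm) heading(deg) -> path in 10 mm steps
x0,y0,h0=map(float,sys.argv[1:4])
B=np.array([506.1+45*0-0.0617*0,302.6]); bh=np.radians(86.45); bu=np.array([np.cos(bh),np.sin(bh)])
G=np.array([533.1,-2.7]); gh=np.radians(90.93)
ye=198.
n=int((ye-y0)/10)
def sim(k):
    x,y,h=x0,y0,np.radians(h0); o=[]
    for q in k:
        h+=q/2; x+=10*np.cos(h); y+=10*np.sin(h); h+=q/2; o.append((x,y,h))
    return np.array(o)
def res(k):
    s=sim(k); e=s[-1]; d=e[:2]-B; lat=d[0]*bu[1]-d[1]*bu[0]
    r=[lat/1,(e[2]-bh)*300]
    # corner clearance in gap: points along both sides
    c,sn=np.cos(s[:,2]),np.sin(s[:,2])
    for a in np.linspace(-55,55,7):
        for w in (-45,45):
            px=s[:,0]+a*c+w*sn; py=s[:,1]+a*sn-w*c
            m=1/(1+np.exp((np.abs(py-G[1])-46)/2))
            off=px-(G[0]-(py-G[1])*np.tan(gh-np.pi/2))
            r+=list(m*np.maximum(0,np.abs(off)-54)*2)
    return np.r_[r,k*60,np.diff(k)*60]
k=least_squares(res,np.zeros(n)).x; s=sim(k)
if 1:
    print('rms res',np.abs(res(k)[:2]),'maxk R',10/np.abs(k).max())
    for i in range(0,n,2): print(i,s[i,:2].round(),np.degrees(s[i,2]).round(1),'dth/row deg',np.degrees(k[i:i+2]).round(2))
    c,sn=np.cos(s[:,2]),np.sin(s[:,2]); mx=[]
    for a in np.linspace(-55,55,11):
        for w in (-45,45):
            px=s[:,0]+a*c+w*sn; py=s[:,1]+a*sn-w*c; m=abs(py-G[1])<42
            off=px-(G[0]-(py-G[1])*np.tan(gh-np.pi/2)); mx.append(np.abs(off[m]).max())
    print('max off in gap',max(mx),'of 64')
E
python3 plan.py 502 -318.5 76.4
```

```text
rms res [1.97837284 0.69600014] maxk R 192.79676007935
0 [ 504. -309.] 76.8 dth/row deg [0.45 0.45]
2 [ 509. -289.] 77.8 dth/row deg [0.46 0.46]
4 [ 513. -270.] 78.7 dth/row deg [0.47 0.48]
6 [ 517. -250.] 79.7 dth/row deg [0.49 0.49]
8 [ 520. -230.] 80.6 dth/row deg [0.5  0.51]
10 [ 523. -211.] 81.7 dth/row deg [0.52 0.53]
12 [ 526. -191.] 82.8 dth/row deg [0.54 0.55]
14 [ 528. -171.] 83.9 dth/row deg [0.57 0.58]
16 [ 530. -151.] 85.1 dth/row deg [0.59 0.61]
18 [ 532. -131.] 86.3 dth/row deg [0.62 0.64]
20 [ 533. -111.] 87.6 dth/row deg [0.65 0.67]
22 [533. -91.] 88.9 dth/row deg [0.69 0.7 ]
24 [533. -71.] 90.4 dth/row deg [0.72 0.74]
26 [533. -51.] 91.9 dth/row deg [0.76 0.78]
28 [532. -31.] 93.5 dth/row deg [0.81 0.83]
30 [531. -11.] 95.1 dth/row deg [0.85 0.88]
32 [528.   9.] 96.9 dth/row deg [0.9  0.92]
34 [526.  29.] 98.8 dth/row deg [0.95 0.96]
36 [522.  48.] 100.7 dth/row deg [0.94 0.85]
38 [518.  68.] 102.2 dth/row deg [0.71 0.48]
40 [514.  87.] 103.0 dth/row deg [0.26 0.  ]
42 [509. 107.] 102.7 dth/row deg [-0.32 -0.86]
44 [505. 126.] 100.6 dth/row deg [-1.25 -1.59]
46 [502. 146.] 97.1 dth/row deg [-1.91 -2.21]
48 [501. 166.] 92.3 dth/row deg [-2.51 -2.78]
50 [501. 186.] 86.6 dth/row deg [-2.97]
max off in gap 53.927068980629315 of 64
```

step_arm(
  deltas=[
    {"dp": [0.18,-0.02,0],"twist": 0},
    {"dp": [0.18,0,0],"twist": 0},
    {"dp": [0.25,0.012,0],"twist": -0.115},
    {"dp": [0.25,0.012,0],"twist": -0.115},
    {"dp": [0.25,0.012,0],"twist": -0.115},
    {"dp": [0.25,0.012,0],"twist": -0.115},
    {"dp": [0.25,0.012,0],"twist": -0.12},
    {"dp": [0.25,0.012,0],"twist": -0.12},
    {"dp": [0.25,0.012,0],"twist": -0.12},
    {"dp": [0.25,0.012,0],"twist": -0.12},
    {"dp": [0.1,0,0],"twist": 0},
    {"dp": [0,0,0],"twist": 0},
  ],
)

```text
time_s: 7.45
ee_pos: [0.5075, -0.2979, 0.0034]
eef_rot: [-3.141, -0.001, 1.399]
force: [0.2, 0.1, -0.5]
grip_width: 0.0565
grip_force: 0.0
```

```bash
python3 m.py w5 carrier
```

```text
7.45 [ 0.5075 -0.2979  0.0034] [-3.1413e+00 -6.0000e-04  1.3991e+00] 0.0565 [ 0.2  0.1 -0.5]
carrier 0.6 [226  27 406 236] (array([ 519.2, -235.2]), array([109.1,  90.7]), 80.07, 31573)
```

View pics/w5.png

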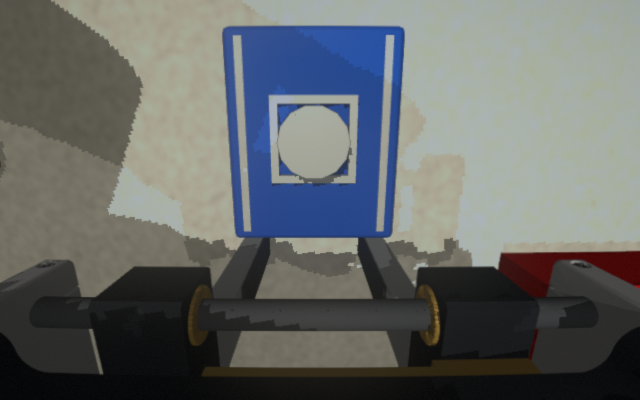

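```bash
python3 plan.py 519.2 -235.2 80.1
```

```text
rms res [1.93578994 0.65565037] maxk R 205.59535771589364
0 [ 521. -225.] 80.8 dth/row deg [0.68 0.68]
2 [ 524. -206.] 82.1 dth/row deg [0.67 0.66]
4 [ 526. -186.] 83.4 dth/row deg [0.65 0.64]
6 [ 528. -166.] 84.7 dth/row deg [0.63 0.63]
8 [ 530. -146.] 85.9 dth/row deg [0.62 0.62]
10 [ 531. -126.] 87.2 dth/row deg [0.62 0.62]
12 [ 532. -106.] 88.4 dth/row deg [0.63 0.63]
14 [532. -86.] 89.7 dth/row deg [0.64 0.64]
16 [532. -66.] 91.0 dth/row deg [0.65 0.66]
18 [532. -46.] 92.3 dth/row deg [0.67 0.69]
20 [531. -26.] 93.7 dth/row deg [0.7  0.72]
22 [529.  -6.] 95.2 dth/row deg [0.74 0.76]
24 [527.  14.] 96.7 dth/row deg [0.8  0.86]
26 [524.  34.] 98.5 dth/row deg [0.89 0.95]
28 [521.  53.] 100.3 dth/row deg [0.88 0.79]
30 [517.  73.] 101.7 dth/row deg [0.61 0.38]
32 [513.  93.] 102.2 dth/row deg [ 0.12 -0.18]
34 [509. 112.] 101.5 dth/row deg [-0.52 -0.84]
36 [505. 132.] 99.5 dth/row deg [-1.15 -1.45]
38 [502. 152.] 96.3 dth/row deg [-1.75 -2.05]
40 [501. 172.] 92.0 dth/row deg [-2.34 -2.6 ]
42 [501. 192.] 86.6 dth/row deg [-2.79]
max off in gap 54.280305417780994 of 64
```

step_arm(
  deltas=[
    {"dp": [0.15,0.01,-0.02],"twist": -0.1},
    {"dp": [0.25,0.018,-0.02],"twist": -0.165},
    {"dp": [0.25,0.018,0],"twist": -0.165},
    {"dp": [0.25,0.018,0],"twist": -0.165},
    {"dp": [0.25,0.018,0],"twist": -0.165},
    {"dp": [0.25,0.018,0],"twist": -0.16},
    {"dp": [0.25,0.018,0],"twist": -0.16},
    {"dp": [0.25,0.018,0],"twist": -0.16},
    {"dp": [0.25,0.018,0],"twist": -0.16},
    {"dp": [0.25,0.018,0],"twist": -0.155},
    {"dp": [0.15,0.01,0],"twist": -0.1},
    {"dp": [0,0,0],"twist": 0},
  ],
)

```text
time_s: 8.75
ee_pos: [0.5269, -0.1976, 0.0052]
eef_rot: [3.142, -0.0, 1.515]
force: [0.2, -0.2, 0.3]
grip_width: 0.0563
grip_force: 0.0
```

```bash
python3 m.py w6 carrier organiser steel_dish
```

```text
8.75 [ 0.5269 -0.1976  0.0052] [ 3.1416e+00 -2.0000e-04  1.5150e+00] 0.0563 [ 0.2 -0.2  0.3]
carrier 0.93 [223  24 404 238] (array([ 531.4, -134.3]), array([110.6,  90.7]), 87.04, 31047)
```

step_arm(
  deltas=[
    {"dp": [0.15,0.01,0],"twist": -0.09},
    {"dp": [0.25,0.017,0],"twist": -0.155},
    {"dp": [0.25,0.017,0],"twist": -0.155},
    {"dp": [0.25,0.017,0],"twist": -0.155},
    {"dp": [0.25,0.017,0],"twist": -0.155},
    {"dp": [0.25,0.018,0],"twist": -0.16},
    {"dp": [0.25,0.018,0],"twist": -0.16},
    {"dp": [0.25,0.018,0],"twist": -0.16},
    {"dp": [0.25,0.018,0],"twist": -0.165},
    {"dp": [0.25,0.018,0],"twist": -0.17},
    {"dp": [0.15,0.01,0],"twist": -0.1},
    {"dp": [0,0,0],"twist": 0},
  ],
)

```text
time_s: 10.15
ee_pos: [0.5344, -0.0956, 0.005]
eef_rot: [-3.141, -0.0, 1.628]
force: [0.6, -0.2, -1.1]
grip_width: 0.0563
grip_force: 0.0
```

```bash
python3 m.py w7 carrier organiser steel_dish
```

```text
10.15 [ 0.5344 -0.0956  0.005 ] [-3.1412e+00 -5.0000e-04  1.6285e+00] 0.0563 [ 0.6 -0.2 -1.1]
carrier 0.83 [226  24 408 237] (array([531.9, -32.3]), array([ 90.8, 111.2]), 3.35, 31073)
organiser 0.7 [  1   0 210 161] (array([421.6,  -9.8]), array([97., 70.]), 1.12, 13396)
steel_dish 0.57 [419   1 640 182] (array([ 6.509e+02, -6.000e-01]), array([108.8,  80.9]), 1.11, 6841)
```

View pics/w7.png

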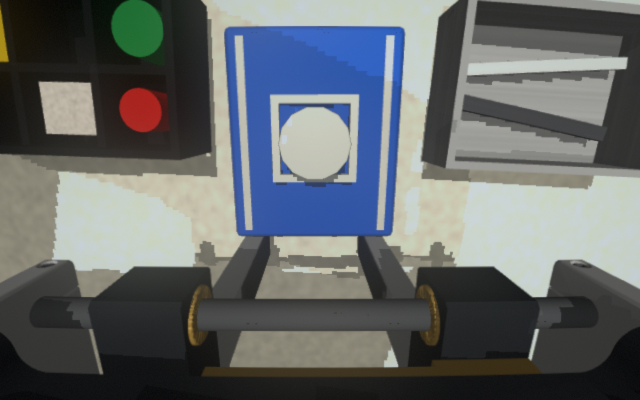

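```bash
python3 plan.py 531.9 -32.3 93.35
```

```text
rms res [1.61308044 0.6112106 ] maxk R 217.70481824803642
0 [531. -22.] 94.2 dth/row deg [0.84 0.84]
2 [529.  -2.] 95.9 dth/row deg [0.85 0.85]
4 [527.  17.] 97.6 dth/row deg [0.85 0.86]
6 [524.  37.] 99.3 dth/row deg [0.85 0.83]
8 [521.  57.] 100.9 dth/row deg [0.74 0.63]
10 [517.  77.] 101.9 dth/row deg [0.45 0.27]
12 [513.  96.] 102.3 dth/row deg [ 0.07 -0.19]
14 [508. 116.] 101.4 dth/row deg [-0.65 -0.97]
16 [505. 135.] 99.2 dth/row deg [-1.25 -1.51]
18 [502. 155.] 95.9 dth/row deg [-1.77 -2.01]
20 [501. 175.] 91.7 dth/row deg [-2.26 -2.47]
22 [501. 195.] 86.6 dth/row deg [-2.63]
max off in gap 54.197673968153424 of 64
```

step_arm(
  deltas=[
    {"dp": [0.15,0.014,0],"twist": -0.13},
    {"dp": [0.25,0.023,0],"twist": -0.21},
    {"dp": [0.25,0.023,0],"twist": -0.21},
    {"dp": [0.25,0.023,0],"twist": -0.21},
    {"dp": [0.25,0.023,0],"twist": -0.215},
    {"dp": [0.25,0.023,0],"twist": -0.215},
    {"dp": [0.25,0.023,0],"twist": -0.21},
    {"dp": [0.25,0.023,0],"twist": -0.2},
    {"dp": [0.25,0.02,0],"twist": -0.18},
    {"dp": [0.25,0.017,0],"twist": -0.15},
    {"dp": [0.15,0.007,0],"twist": -0.06},
    {"dp": [0,0,0],"twist": 0},
  ],
)

```text
time_s: 11.55
ee_pos: [0.5304, 0.0064, 0.0051]
eef_rot: [3.142, -0.0, 1.767]
force: [0.6, -0.0, -0.1]
grip_width: 0.0565
grip_force: 0.0
```

```bash
python3 m.py w8 carrier bridge
```

```text
11.55 [0.5304 0.0064 0.0051] [ 3.1416e+00 -2.0000e-04  1.7672e+00] 0.0565 [ 0.6 -0.  -0.1]
carrier 0.7 [224  26 407 235] (array([518.8,  69.3]), array([ 90.6, 109. ]), 11.37, 31033)
```

```bash
python3 - <<'E'
from h import *
for n in ['scene','side']:
    s=np.load(n+'.npz'); P=s['P'];d=s['d']
    for nm,c,z in [('bridge',(.507,.303),(.055,.075)),('organiser',(.41,-.004),(.037,.05)),('dish',(.652,0),(.028,.04))]:
        m=(d>0)&(np.hypot(P[...,0]-c[0],P[...,1]-c[1])<.085); print(n,nm,rect(P,m,*z))
s=np.load('w2.npz');P=s['P'];d=s['d']
m=(d>0)&(abs(P[...,0]-.507)<.09)&(P[...,1]>.2)
q=P[m&(P[...,2]>.058)&(P[...,2]<.075)]; print(len(q), q.min(0),q.max(0))
# near edge: min y per x bin; left/right edges
xs=np.arange(.450,.565,.005); e=np.array([[x+.0025,np.percentile(q[(q[:,0]>=x)&(q[:,0]<x+.005),1],1)] for x in xs if ((q[:,0]>=x)&(q[:,0]<x+.005)).sum()>5])
print('near edge',np.polyfit(e[:,0],e[:,1],1),np.round(e[:,1]*1000))
for f,nm in [(1,'L'),(99,'R')]:
    e=np.array([[y,np.percentile(q[abs(q[:,1]-y)<.003,0],f)] for y in np.arange(.268,.33,.005)]); print(nm,np.polyfit(e[:,1]*0+e[:,0],e[:,1],1),np.round(e[:,1]*1000))
E
python3 plan.py 518.8 69.3 101.3
```

```text
scene bridge (array([508.9, 306.1]), array([ 91. , 130.7]), 85.53, 979)
scene organiser (array([410.2,  -2.7]), array([124.8,  79.7]), 1.04, 262)
scene dish (array([6.538e+02, 6.000e-01]), array([114.4,  78.4]), 0.7, 258)
side bridge (array([504.3, 302. ]), array([ 95.8, 130. ]), 86.65, 486)
side organiser (array([408.9,  -5.4]), array([123.9,  85.2]), 1.68, 399)
side dish (array([651.3,  -1. ]), array([114.7,  83.6]), 0.59, 193)
9295 [0.44020416 0.25627641 0.05897697] [0.57282986 0.34208369 0.06933873]
near edge [-0.08114528  0.30239382] [266. 266. 265. 264. 264. 264. 263. 263. 263. 262. 262. 261. 261. 260.
 260. 260. 259. 259. 258. 258. 258. 257. 257.]
L [0.07510607 0.4212402 ] [442. 442. 442. 442. 443. 443. 444. 443. 444. 445. 446. 446. 446.]
R [0.06073043 0.55012719] [566. 567. 567. 567. 568. 568. 568. 568. 568. 569. 569. 570. 570.]
rms res [2.51161971 0.75347834] maxk R 181.77874318091736
0 [517.  79.] 102.0 dth/row deg [0.68 0.45]
2 [513.  99.] 102.6 dth/row deg [ 0.13 -0.24]
4 [508. 118.] 101.7 dth/row deg [-0.64 -1.03]
6 [505. 138.] 99.2 dth/row deg [-1.42 -1.81]
8 [502. 158.] 95.2 dth/row deg [-2.19 -2.57]
10 [501. 178.] 89.7 dth/row deg [-2.91 -3.15]Traceback (most recent call last):
  File "plan.py", line 35, in <module>
    off=px-(G[0]-(py-G[1])*np.tan(gh-np.pi/2)); mx.append(np.abs(off[m]).max())
                                                          ~~~~~~~~~~~~~~~~~~^^
    return umr_maximum(a, axis, None, out, keepdims, initial, where)
ValueError: zero-size array to reduction operation maximum which has no identity
```

```bash
sed -i 's/^B=.*/B=np.array([506.5,305.5]); bh=np.radians(85.7); bu=np.array([np.cos(bh),np.sin(bh)])/; s/^ye=.*/ye=206./; s/r=\[lat\/1/r=[lat*2/; s/np.abs(off\[m\]).max()/np.abs(off[m]).max(initial=0)/' plan.py; python3 plan.py 518.8 69.3 101.3
```

```text
rms res [1.28425532 0.79356205] maxk R 171.88237530757877
0 [517.  79.] 102.2 dth/row deg [0.93 0.69]
2 [512.  99.] 103.3 dth/row deg [ 0.35 -0.02]
4 [508. 118.] 102.9 dth/row deg [-0.4  -0.79]
6 [504. 138.] 100.9 dth/row deg [-1.18 -1.57]
8 [500. 157.] 97.4 dth/row deg [-1.96 -2.36]
10 [499. 177.] 92.3 dth/row deg [-2.74 -3.08]
12 [499. 197.] 85.9 dth/row deg [-3.33]
max off in gap 52.678423904331964 of 64
```

step_arm(
  deltas=[
    {"dp": [0.25,0.025,0],"twist": -0.23},
    {"dp": [0.25,0.019,0],"twist": -0.17},
    {"dp": [0.25,0.01,0],"twist": -0.09},
    {"dp": [0.25,0,0],"twist": 0},
    {"dp": [0.25,-0.011,0],"twist": 0.1},
    {"dp": [0.25,-0.022,0],"twist": 0.2},
    {"dp": [0.25,-0.032,0],"twist": 0.295},
    {"dp": [0,0,0],"twist": 0},
    {"dp": [0,0,0],"twist": 0},
  ],
)

```text
time_s: 12.6
ee_pos: [0.5148, 0.0742, 0.005]
eef_rot: [-3.141, -0.0, 1.76]
force: [-0.3, -0.1, 0.7]
grip_width: 0.0565
grip_force: 0.0
```

```bash
python3 m.py w9 carrier bridge; python3 plan.py $(python3 - <<'E'
from h import *
s=np.load('w9.npz');P=s['P'];d=s['d'];im=s['im'].astype(int)
m=(d>0)&(abs(P[...,2]-.024)<.005)&(P[...,1]<.24)&(im[...,2]>im[...,0]+40)
q=(P[m][:,:2]*1000).astype(np.float32);r=cv2.minAreaRect(q)
w,h=r[1];a=r[2]; a=a if w>h else a+90
print(r[0][0],r[0][1],a)
E
)
```

```text
12.6 [0.5148 0.0742 0.005 ] [-3.1413e+00 -3.0000e-04  1.7599e+00] 0.0565 [-0.3 -0.1  0.7]
carrier 0.78 [226  23 407 236] (array([503.3, 138.7]), array([ 90.7, 109.7]), 10.96, 31051)
carrier 0.47 [530 331 538 363] None
rms res [1.29239853 0.76438307] maxk R 179.39398921916228
0 [502. 148.] 98.7 dth/row deg [-1.66 -1.91]
2 [499. 168.] 94.6 dth/row deg [-2.24 -2.6 ]
4 [499. 188.] 89.0 dth/row deg [-2.94 -3.19]
max off in gap 0.0 of 64
```

step_arm(
  deltas=[
    {"dp": [0.2,-0.047,0],"twist": 0.43},
    {"dp": [0.25,-0.053,0],"twist": 0.48},
    {"dp": [0.25,-0.062,0],"twist": 0.56},
    {"dp": [0.25,-0.072,0],"twist": 0.65},
    {"dp": [0.25,-0.081,0],"twist": 0.74},
    {"dp": [0.25,-0.088,0],"twist": 0.8},
    {"dp": [0,0,0],"twist": 0},
    {"dp": [0,0,0],"twist": 0},
  ],
)

```text
time_s: 13.55
ee_pos: [0.4937, 0.1298, 0.005]
eef_rot: [-3.142, -0.0, 1.505]
force: [-0.3, -0.9, 0.3]
grip_width: 0.0565
grip_force: 0.0
```

```bash
python3 m.py w10 carrier bridge
```

```text
13.55 [0.4937 0.1298 0.005 ] [-3.1416e+00 -1.0000e-04  1.5052e+00] 0.0565 [-0.3 -0.9  0.3]
carrier 0.62 [226  24 407 236] (array([499. , 194.3]), array([111.3,  90.6]), 85.72, 31264)
bridge 0.82 [188   1 439  13] None
```

View pics/w10.png

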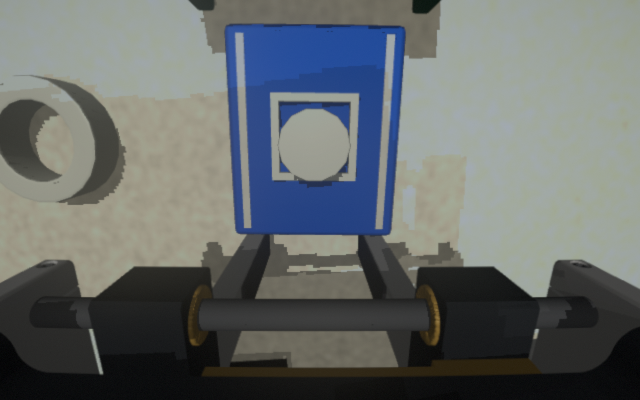

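```bash
python3 - <<'E'
from h import *
s=np.load('w10.npz');P=s['P'];d=s['d']
m=(d>0)&(P[...,1]>.245)&(P[...,2]>.006)&(P[...,0]>.42)&(P[...,0]<.59)
q=P[m]; print(len(q))
for a,b in [(.42,.5),(.5,.59)]:
    w=q[(q[:,0]>a)&(q[:,0]<b)]; print(np.percentile(w,[1,50,99],axis=0).round(4).tolist())
    for z0 in np.arange(.025,.07,.01):
        k=w[abs(w[:,2]-z0)<.005]
        if len(k): print(round(z0,3),len(k),np.percentile(k[:,0],[1,99]).round(4),np.percentile(k[:,1],[1,50]).round(4))
E
```

```text
1752
[[0.4409, 0.2451, 0.0067], [0.4734, 0.248, 0.023], [0.4992, 0.267, 0.0249]]
0.025 958 [0.4588 0.4995] [0.245  0.2476]
[[0.5005, 0.245, 0.0067], [0.5256, 0.2471, 0.0221], [0.5657, 0.26, 0.0248]]
0.025 414 [0.5002 0.5434] [0.245  0.2462]
```

```bash
python3 - <<'E'
from h import *
s=np.load('w10.npz');P=s['P'];d=s['d']
m=(d>0)&(P[...,1]>.253)&(P[...,2]>.005)&(P[...,2]<.0215)
q=P[m]
for a,b in [(.42,.48),(.53,.59)]:
    w=q[(q[:,0]>a)&(q[:,0]<b)]; print(len(w),np.percentile(w,[1,10,50,90,99],axis=0).round(4).tolist())
E
```

```text
171 [[0.4398, 0.2655, 0.0052], [0.4412, 0.2657, 0.0058], [0.4454, 0.2662, 0.0096], [0.4488, 0.267, 0.0142], [0.4496, 0.2686, 0.0157]]
240 [[0.5565, 0.256, 0.0051], [0.5569, 0.2565, 0.0065], [0.5601, 0.2569, 0.0121], [0.5645, 0.259, 0.0181], [0.5661, 0.2615, 0.0198]]
```

step_arm(
  deltas=[
    {"dp": [0.15,0,0],"twist": 0.1},
    {"dp": [0.25,-0.006,0],"twist": 0.06},
    {"dp": [0.25,-0.003,0],"twist": 0},
    {"dp": [0.25,-0.003,0],"twist": 0},
    {"dp": [0.25,-0.003,0],"twist": 0},
    {"dp": [0.25,-0.003,0],"twist": 0},
    {"dp": [0.2,0,0],"twist": 0},
    {"dp": [0.15,0,0],"twist": 0},
    {"dp": [0.1,0,0],"twist": 0},
    {"dp": [0,0,0],"twist": 0},
  ],
)

```text
time_s: 14.7
ee_pos: [0.4986, 0.2045, 0.0051]
eef_rot: [3.141, -0.0, 1.493]
force: [0.0, 0.3, 0.0]
grip_width: 0.0565
grip_force: 0.0
```

```bash
python3 m.py w11 carrier bridge
```

```text
14.7 [0.4986 0.2045 0.0051] [ 3.1414e+00 -3.0000e-04  1.4926e+00] 0.0565 [0.  0.3 0. ]
carrier 0.58 [232 160 396 236] (array([501.5, 235.8]), array([43.3, 90.7]), 85.61, 10868)
bridge 0.67 [136   0 483 161] (array([505.2, 290.5]), array([ 58. , 128.2]), 85.59, 53770)
```

View pics/w11.png

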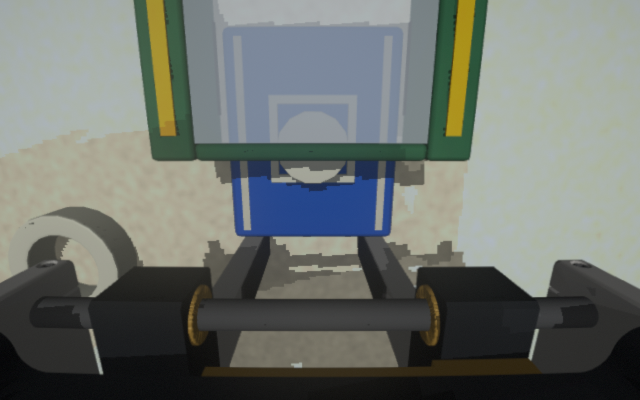

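step_arm(
  deltas=[
    {"dp": [0.1,0,0],"twist": 0},
    {"dp": [0.18,0,0],"twist": 0},
    {"dp": [0.18,0,0],"twist": 0},
    {"dp": [0.15,0,0],"twist": 0},
    {"dp": [0.1,0,0],"twist": 0},
    {"dp": [0.07,0,0],"twist": 0},
    {"dp": [0.05,0,0],"twist": 0},
    {"dp": [0.05,0,0],"twist": 0},
    {"dp": [0.05,0,0],"twist": 0},
    {"dp": [0,0,0],"twist": 0},
    {"dp": [0,0,0],"twist": 0},
    {"dp": [0,0,0],"twist": 0},
  ],
)

```text
time_s: 16.05
ee_pos: [0.5014, 0.2412, 0.005]
eef_rot: [-3.142, -0.0, 1.492]
force: [0.2, -0.6, -0.6]
grip_width: 0.0569
grip_force: 0.0
```

```bash
cat > f.py <<'E'
from h import *
o,im,d,P=wrist(); print(o['time_s'],o['ee_pos'].round(4),o['eef_rot'].round(4)); im=im.astype(int)
u=np.array([np.cos(np.radians(85.6)),np.sin(np.radians(85.6))]); r=np.array([u[1],-u[0]])
O=np.array([.5064,.3065])
a=(P[...,:2]-O)@u*1000; b=(P[...,:2]-O)@r*1000; z=P[...,2]*1000
top=(d>0)&(z>58)&(z<75)&(abs(b)<70); car=(d>0)&(abs(z-24)<5)&(im[...,2]>im[...,0]+40)&(a<-40)&(abs(b)<60)
for nm,m in (('bridge near',top),('carrier rear',car)):
    e=[np.percentile(a[m&(abs(b-c)<4)],1).round(1) for c in (-40,-30,-15,0,15,30,40) if (m&(abs(b-c)<4)).sum()>5]; print(nm,e,'b',np.percentile(b[m],[1,99]).round(1),m.sum())
cv2.imwrite('pics/f.png',im[...,::-1].astype(np.uint8))
E
python3 f.py
```

```text
16.05 [0.5014 0.2412 0.005 ] [-3.1416e+00 -3.0000e-04  1.4922e+00]
bridge near [np.float64(-57.4), np.float64(-65.9), np.float64(-43.2), np.float64(-43.3), np.float64(-43.4), np.float64(-66.0), np.float64(-57.5)] b [-61.8  61.8] 76810Traceback (most recent call last):
  File "f.py", line 8, in <module>
    e=[np.percentile(a[m&(abs(b-c)<4)],1).round(1) for c in (-40,-30,-15,0,15,30,40) if (m&(abs(b-c)<4)).sum()>5]; print(nm,e,'b',np.percentile(b[m],[1,99]).round(1),m.sum())
                                                                                                                                  ~~~~~~~~~~~~~^^^^^^^^^^^^^
    return _quantile_unchecked(
        a, q, axis, out, overwrite_input, method, keepdims, weights)
    return _ureduce(a,
                    func=_quantile_ureduce_func,
    ...<5 lines>...
                    overwrite_input=overwrite_input,
                    method=method)
    r = func(a, **kwargs)
    result = _quantile(arr,
                       quantiles=q,
    ...<2 lines>...
                       out=out,
                       weights=wgt)
    slices_having_nans = np.isnan(arr[-1, ...])
                                  ~~~^^^^^^^^^
IndexError: index -1 is out of bounds for axis 0 with size 0
```

step_arm(
  deltas=[
    {"dp": [-0.2,0,0],"twist": 0},
    {"dp": [-0.8,0,0],"twist": 0},
    {"dp": [-1,0,0],"twist": 0},
    {"dp": [0,0,0],"twist": 0},
    {"dp": [0,0,0],"twist": 0},
    {"dp": [0,0,0],"twist": 0},
  ],
)

```text
time_s: 16.7
ee_pos: [0.4953, 0.1617, 0.0052]
eef_rot: [3.141, -0.0, 1.492]
force: [0.6, 1.0, -0.4]
grip_width: 0.0563
grip_force: 0.0
```

```bash
python3 f.py
```

```text
16.7 [0.4953 0.1617 0.0052] [ 3.1412e+00 -3.0000e-04  1.4924e+00]
bridge near [np.float64(-137.3), np.float64(-148.8), np.float64(-45.4), np.float64(-45.2), np.float64(-45.4), np.float64(-149.0), np.float64(-137.5)] b [-61.7  61.6] 18134
carrier rear [np.float64(-55.2), np.float64(-55.7), np.float64(-53.9), np.float64(-53.6), np.float64(-53.9), np.float64(-54.4), np.float64(-56.2)] b [-42.4  43.6] 4800
```

View pics/f.png

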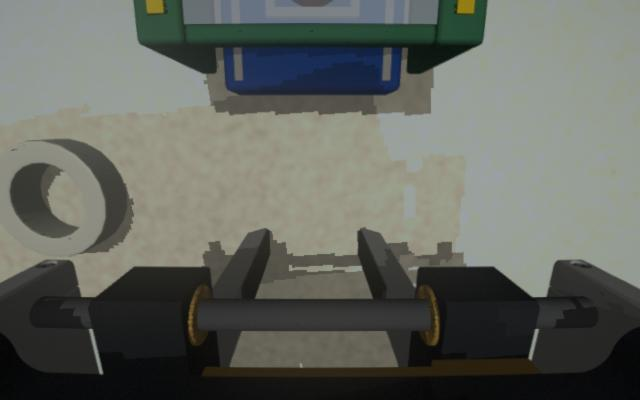

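```bash
cat >> f.py <<'E'
cm=(d>0)&(im[...,2]>im[...,0]+15)&(a<-35)&(a>-75)
for lo,hi in ((5,10),(10,15),(15,20),(20,22),(22,24),(24,27)):
    m=cm&(z>lo)&(z<hi)&(abs(b)<38)
    if m.sum(): print(lo,m.sum(),np.percentile(a[m],[0,1,10,50]).round(1))
m=cm&(z>21)&(z<27); e=[(c,a[m&(abs(b-c)<2)].min()) for c in range(-34,36,4) if (m&(abs(b-c)<2)).any()]
e=np.array(e); print(np.polyfit(e[:,0],e[:,1],1), e[:,1].round(1)); m=cm&(z>20)&(z<26);print(np.percentile(b[m],[0,1,99,100]))
E
python3 f.py
```

```text
16.75 [0.4953 0.1619 0.0051] [ 3.1413e+00 -2.0000e-04  1.4929e+00]
bridge near [np.float64(-137.2), np.float64(-149.0), np.float64(-45.4), np.float64(-45.2), np.float64(-45.4), np.float64(-149.3), np.float64(-137.3)] b [-61.8  61.6] 18250
carrier rear [np.float64(-55.4), np.float64(-55.5), np.float64(-54.2), np.float64(-53.7), np.float64(-53.8), np.float64(-54.3), np.float64(-56.3)] b [-42.3  43.6] 4813
5 24 [-57.2 -57.2 -57.2 -57.2]
10 107 [-57.5 -57.4 -57.3 -57.2]
15 161 [-57.4 -57.4 -57.3 -57.2]
20 399 [-57.4 -57.3 -57.3 -56.7]
22 4858 [-57.1 -56.5 -54.8 -46.5]
24 1148 [-56.3 -55.4 -53.8 -46.8]
[-6.35835901e-03 -5.71279949e+01] [-56.8 -56.8 -56.9 -56.9 -57.3 -57.  -57.4 -57.3 -56.9 -57.  -57.1 -57.
 -57.  -57.3 -57.3 -57.4 -57.4 -57.3]
[-44.36763063 -42.75715427  43.70532183  45.35600856]
```

step_arm(
  deltas=[
    {"dp": [0.6,0,0],"twist": 0},
    {"dp": [0.6,0,0],"twist": 0},
    {"dp": [0.4,0,0],"twist": 0},
    {"dp": [0.2,0,0],"twist": 0},
    {"dp": [0.1,0,0],"twist": 0},
    {"dp": [0.05,0,0],"twist": 0},
    {"dp": [0.04,0,0],"twist": 0},
    {"dp": [0.03,0,0],"twist": 0},
    {"dp": [0.027,0,0],"twist": 0},
    {"dp": [0,0,0],"twist": 0},
    {"dp": [0,0,0],"twist": 0},
    {"dp": [0,0,0],"twist": 0},
  ],
)

```text
time_s: 18.0
ee_pos: [0.5016, 0.2427, 0.0051]
eef_rot: [3.142, 0.0, 1.492]
force: [0.5, -2.6, 0.4]
grip_width: 0.056
grip_force: 1.4
```

step_arm(
  deltas=[
    {"dp": [-0.2,0,0],"twist": 0},
    {"dp": [-0.8,0,0],"twist": 0},
    {"dp": [-1,0,0],"twist": 0},
    {"dp": [0,0,0],"twist": 0},
    {"dp": [0,0,0],"twist": 0},
    {"dp": [0,0,0],"twist": 0},
  ],
)

```text
time_s: 18.6
ee_pos: [0.4955, 0.1637, 0.0052]
eef_rot: [3.141, -0.0, 1.493]
force: [-0.1, 0.8, -0.2]
grip_width: 0.0566
grip_force: 0.0
```

```bash
python3 f.py
```

```text
18.6 [0.4955 0.1637 0.0052] [ 3.1411e+00 -4.0000e-04  1.4926e+00]
bridge near [np.float64(-135.3), np.float64(-146.8), np.float64(-45.2), np.float64(-45.2), np.float64(-45.2), np.float64(-147.2), np.float64(-135.5)] b [-61.8  61.5] 20086
carrier rear [np.float64(-54.1), np.float64(-54.2), np.float64(-52.1), np.float64(-52.5), np.float64(-52.5), np.float64(-53.0), np.float64(-54.8)] b [-42.5  43.6] 4351
5 53 [-56.  -56.  -56.  -55.8]
10 109 [-56.  -56.  -55.9 -55.8]
15 160 [-56.  -56.  -55.9 -55.8]
20 333 [-56.  -56.  -55.6 -55.1]
22 4288 [-55.7 -55.2 -53.8 -46.4]
24 1072 [-55.  -54.  -52.1 -45.9]
[-1.98861579e-03 -5.56323920e+01] [-55.5 -55.5 -55.6 -55.6 -55.7 -55.6 -55.6 -55.7 -55.6 -55.7 -55.6 -55.6
 -55.7 -55.6 -55.7 -55.7 -55.7 -55.7]
[-44.36022702 -42.83465038  43.70139459  45.36709778]
```

step_arm(
  deltas=[
    {"dp": [-0.5,0,-1],"twist": 0},
    {"dp": [0,0,-1],"twist": 0},
    {"dp": [0,0,-1],"twist": 0},
    {"dp": [0.5,0,-1],"twist": 0},
    {"dp": [1,0,-1],"twist": 0},
    {"dp": [1,0,0],"twist": 0},
    {"dp": [1,0,0],"twist": 0},
    {"dp": [0.8,0,0],"twist": 0},
    {"dp": [0,0,0],"twist": 0},
    {"dp": [0,0,0],"twist": 0},
    {"dp": [0,0,0],"twist": 0},
  ],
)

```text
time_s: 19.75
ee_pos: [0.5068, 0.3096, 0.2004]
eef_rot: [-3.141, 0.0, 1.492]
force: [-0.6, 0.2, 0.1]
grip_width: 0.0565
grip_force: 0.0
```

```bash
python3 m.py w12; python3 - <<'E'
from h import *
s=np.load('w12.npz');P=s['P'];d=s['d'];im=s['im'].astype(int)
u=np.array([np.cos(np.radians(85.6)),np.sin(np.radians(85.6))]); r=np.array([u[1],-u[0]])
a=(P[...,:2]-[.5064,.3065])@u*1000; b=(P[...,:2]-[.5064,.3065])@r*1000; z=P[...,2]*1000
t=(d>0)&(z>60)&(z<75)&(abs(b)<50)&(abs(a)<60); print('bridge a',np.percentile(a[t],[.2,99.8]))
c=(d>0)&(im[...,2]>im[...,0]+15)&(z<28)&(z>4)&(abs(b)<38)&(abs(a)<75)
print('rear',c[a<0].sum(),np.percentile(a[c&(a<0)],[1]) if (c&(a<0)).any() else '','front',(c&(a>0)).sum(),np.percentile(a[c&(a>0)],[99]) if (c&(a>0)).any() else '')
E
```

```text
19.75 [0.5068 0.3096 0.2004] [-3.1414e+00  2.0000e-04  1.4922e+00] 0.0565 [-0.6  0.2  0.1]
bridge a [-44.12577356  44.46650893]
rear 0  front 742 [54.40306578]
```

View pics/w12.png

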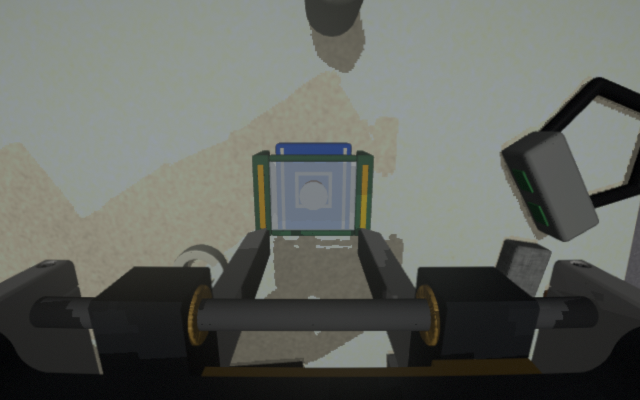

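The picture shows the carrier centred under the lens (front edge at row 145, beyond the bridge), with the jar in its fence at (314,195). The front end is 54.4 mm and the rear 55.7 mm from the lens centre.

```bash
python3 -c "
from station import ctrl
print(ctrl.hand_in())"
```

```text
the job is handed in; nothing more can be done
None
```

The carrier was pushed flat through the gap and sits under the magnifier, centred to about 1 mm. The jar is standing in its fence, nothing else was touched as far as the pictures and forces show, and the job was handed in after about 20 s.

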